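Wind up a draught hood's lift spring and hold the hood just below its balance point

TASK

The lift spring of the clear draught hood over the gauge-block soaking plate has been let down, so the hood no longer stays up: first wind the brass wing key clockwise (seen from above), a part turn at a time, until it is up against its stop. Then take the hood by its black bar handle, raise it past its balance point to where the spring would carry it on up, ease it back to about 5 to 10 degrees below that point, where it would sink shut if let go, and keep holding it still there: the program finishes while the gripper holds the hood, so that the fitter can judge the spring's lift. Leave the gauge blocks and ring under the hood and the loupe and brush beside it where they are.

Things in the scene. Friction and masses are not known exactly. Their poses are not given: they have to be found in the camera images.
- station: soaking station, fixed on the bench: grey base 200 x 277 x 16 mm on feet under a clear hood. Origin on the bench under the hood's middle; x from handle side to hinge side, y towards the grey gear housing, z up. Hood when shut: x -78 to 74, y -105 to 105 mm, top z 107 mm. Gear housing: x 21 to 101, y 126 to 190 mm, top z 81 mm; spring and rack run beside the hood at y 110 to 147, below z 50 mm
- hood_hinge (a point): middle of the hood's hinge line, at x 90, y 0, z 55 mm in the station's frame; the line runs along the station's y; axes as the station's
- hood (a joint): hood opening (rad): 0 shut, 1.10 up at its stop. Hood weighs 6.4 N; a spring and crank lift it, more the further the key is wound. Key at its stop: balance point at 0.89 rad (51 degrees); below it the hood sinks shut, above it the spring carries it up. Key 0.3 rad short: balance at 0.91. Key at 0: it sinks from everywhere. At the handle 1 to 2 N lift it from shut
- hood_handle: black round bar handle, 12 mm thick, 102 mm long, along the station's y, on two steel posts 113 mm apart; a sleeve that turns freely on its rod. Origin at its middle: hood shut, at x -121, y 0, z 85 mm in the station's frame, 44 mm before the hood's front, free space under it; moves with the hood on an arc of 213 mm radius round the hinge line
- key (a joint): turn of the winding key (rad), growing clockwise seen from above: 0 at the start (spring let down), 4.5 at its stop, fully wound. It stays where it is let go and takes up to 0.25 N m to wind. At value q its 42 mm length lies along the station's x axis turned by -q about z
- key_grip (a point): middle of the winding key's wing: upright, brass, 42 mm long, 9 mm thick, 26 mm high, on a vertical arbour on the gear housing. At x 68, y 158, z 120 mm in the station's frame; the wing's lower edge is 26 mm above the housing. Its axes turn with the key, x along the 42 mm
- tension_mark (a point): red mark on the rack bar in front of the gear housing: the key's pinion pushes the bar along the station's -x, 5.4 mm per rad of the key. At x -26 mm (key 0) to -50 mm (fully wound), y 134, z 47 mm in the station's frame; a white scale on the rail beside it ends in a green field, where the mark stands when fully wound
- gauge_block_30: steel gauge block 15 x 30 x 9 mm lying on the plate under the hood, origin at the middle of its underside
- gauge_block_12: steel gauge block 9 x 12 x 35 mm standing on the plate under the hood, origin at the middle of its underside
- setting_ring_2: setting ring, 34 mm across and 12 mm high, lying on the plate under the hood, origin at the middle of its underside
- loupe: green eye loupe, 39 mm across and 30 mm high, on the bench on the side of the station away from the key, origin at the middle of its underside
- dust_brush: flat wooden dust brush, 165 x 37 x 10 mm, on the bench on the same side, origin near its middle on the underside

How it is judged:
On the way, in this order (a step that is already met when the one before it is completed fails the run):
1. the key is wound up against its stop (value of joint key above 4.2 rad), for 0.2 s.
2. with the spring wound, the hood is raised past its balance point (value of joint hood above 0.95 rad and value of joint key above 4.2 rad), for 0.2 s.
At the end, for the whole second after the job is handed in: The key is within 0.3 rad of its stop, and the fingers hold the hood by its handle (some contact force), at rest, at 0.66 to 0.845 rad (38 to 48 degrees), that is 2 to 13 degrees below its balance point of about 51 degrees (value of joint hood between 0.66 and 0.845 rad and velocity of joint hood between -0.05 and 0.05 rad/s and contact force between the fingers and hood_handle above 0.3 N and value of joint key above 4.2 rad); the arm keeps its last pose, push and grip.
It fails at once if a gauge block or the ring under the hood is shifted by more than 15 mm (distance of any of gauge_block_30, gauge_block_12, setting_ring_2 from where it was at the start of the episode above 0.015 m).
It fails at once if the standing gauge block is knocked over (angle between gauge_block_12's own z axis and vertical above 0.5 rad).
It fails at once if the loupe or the brush is shifted by more than 30 mm (distance of any of loupe, dust_brush from where it was at the start of the episode above 0.03 m).
It also fails if it takes over 69 s, if anything falls off the work surface, if the arm or the gripper's body presses on something with over 40 N, if the wrist force passes 120 N, or if a joint passes its speed limit or range.

ROBOT

A 7-joint arm with a two-finger parallel gripper is mounted at the origin on a cart in front of the work surface, level with it; the furniture and walls round the work are solid. World frame = base frame: x ahead of the robot, y to its left, z up, the work surface at z = 0. Lengths are in m, angles in rad, forces in N, time in s.
With the tool pointing down it reaches from about 0.4 to 0.85 m from the base axis. Payload 10.4 kg.
Tool frame: the origin (TCP) lies midway between the tips of the shut fingers; the grasp point (between the pads) lies 19 mm behind it (grip_point_offset is the distance from the TCP to the grasp point, in m); y points along the fingers, z is the direction in which the jaws open and shut, and the axes are right-handed (so a half turn about y gives the same grasp; the last joint's range is limited). The gripper opens to 85 mm and grips with 20 to 120 N. Pads are 22 mm wide; open, the fingers measure 114 mm over their backs; the gripper's body (76 mm by 85 mm) begins 54 mm behind the grasp point. The pads swing forward as they close: fully open they stand 13 mm farther back than shut.
Start: joints at [-1.224, 0.332, -0.065, 1.46, 0.022, 1.35, -0.088], TCP at [0.226, 0.583, 0.231] pointing down, gripper open.
Joint ranges: [-2.6, 2.6], [-0.5, 2.12], [-1.47, 1.34], [0.16, 2.42], [-1.27, 4.41], [0.06, 2.06], [-2.6, 2.6]. Speed limits (rad/s): [2.22, 2.22, 2.79, 2.79, 3.14, 3.14, 3.14].

INTERFACE

Orientations are given as a unit quaternion [x, y, z, w].
In Python, from workcell import * gives the robot as it stands.
- The arm moves only by the tool send_rows, never from a script. Its argument "motion" is a list of rows, each a list of 7 numbers: the opening in per cent of the stroke, from 0 (shut) to 100 (fully open), then the shift along the tool's x, y, z in m, then the turn, a rotation vector about the tool's x, y, z in rad. In form: [[claw, tx, ty, tz, ax, ay, az], ...]. A call has 1 to 10 rows; each row is the pose to reach, as a shift and turn from the pose commanded when the call began, along the tool's axes at that moment; what a row does not reach only later rows make up. A row lasts 1/12 s, in which the tool goes at most 41.7 mm and 7.16 degrees, less where a joint would pass 70% of its speed; a pose out of reach is approached as far as the arm can. A call with a gripper value outside its range is refused whole. The fingers move at their own pace and stop on an object; "squeeze" is the grip in N (left out, the last holds). Time passes only in rows, so rows that repeat a pose let the fingers close. It gives the time, the measured TCP pose, the force and the opening at its end, in the units of the state.
- get_obs(): the state, without advancing time (a new reading comes with each control period).
- camera(name): name is "scene" or "top" or "wrist"; returns a dict with "pixels" (400x640x3 uint8, red, green, blue), "range_z" (400x640 float32, m along the optical axis (not along the pixel's ray), 0 where there is no reading), "fovy" (degrees; the focal length in pixels is half the picture's height over the tangent of half this angle, whatever the lens; pixels are square), "cx", "cy" (the principal point, pixels), "dist_coeffs" ([k1, k2, p1, p2, k3] as OpenCV has them; the pictures are not rectified), "view" (4x4, takes a point from world to camera coordinates); the wrist camera has in their place "T_tool_cam" (4x4, takes a point from camera to tool coordinates, whose origin is the TCP and whose axes are the tool frame's). Camera axes: x right, y down, z forward; pixel columns grow to the right and rows downward; lengths in m; the calibration is good to about 2 mm. A picture is of the moment at which its call begins: read the wrist's pose just before it.
- hand_in(): hands the job in, once; it reports no verdict.
The state is a dict: "clock": time; "joint_pos": joint angles; "joint_velocities": joint speeds; "tau": joint torques, N m; "position": TCP position; "ee_rot": TCP orientation; "ft_force": force on the tool from outside, world axes, zero at the start; "torque": the same for the moment, N m; "grip_width": opening from 0.0 (shut) to 1.0 (fully open).
Only numpy, scipy, OpenCV 4.12 (cv2) and the standard library are available. Lean on these libraries where they do the work, as an engineer would, in place of code of your own. Each camera call takes 0.05 s, during which the arm holds its last target.

## Working session

There is one attempt and no reset: what is moved stays moved. The work goes in short steps, Python scripts to look and compute and a tool call to move; the robot and the scene stay as the last step left them, time stands still between calls to the robot, and variables do not carry over. Pictures are saved under pics/ and viewed, and the job is handed in when it is done.

Besides the shell and the picture viewer there is one more tool, called after ">>>" by a JSON object that holds its "name" and its "arguments". send_rows: Moves the arm, as the interface text tells. Its arguments: {"type":"object","properties":{"motion":{"type":"array"},"squeeze":{"type":"number"}},"required":["motion"]}

```bash
mkdir -p pics; ls; python3 - <<'E'
from workcell import *
import cv2,numpy as np
o=get_obs()
for k in o: print(k,np.round(o[k],4))
for n in ["scene","top","wrist"]:
    c=camera(n); cv2.imwrite(f"pics/{n}0.png",cv2.cvtColor(c["pixels"],cv2.COLOR_RGB2BGR))
    np.savez(f"{n}0.npz",**c)
    for k in c:
        if k not in("pixels","range_z"): print(n,k,np.round(c[k],4).tolist())
E
```

```text
pics
clock 0.0
joint_pos [-1.2236  0.3329 -0.0647  1.461   0.0216  1.3499 -0.0885]
joint_velocities [-0.0008  0.0008 -0.0025  0.0012  0.0018 -0.0015 -0.0019]
tau [ 1.40000e-03 -6.25445e+01  5.04000e-02 -3.91601e+01  1.64000e-02
  9.80000e-03 -0.00000e+00]
position [0.2258 0.5824 0.2305]
ee_rot [ 0.6955 -0.1301  0.1299 -0.6946]
ft_force [-0.2357 -0.3089 -0.6739]
torque [0.0078 0.005  0.0206]
grip_width 1.0029
scene fovy 51.6055
scene cx 321.7219
scene cy 202.1265
scene dist_coeffs [-0.0549, 0.0, 0.0, 0.0, 0.0]
scene view [[0.5342, -0.845, -0.0236, -0.5683], [-0.4736, -0.276, -0.8364, 0.2229], [0.7002, 0.458, -0.5477, 0.7056], [0.0, 0.0, 0.0, 1.0]]
top fovy 52.4256
top cx 317.514
top cy 202.8514
top dist_coeffs [-0.0465, 0.0, 0.0, 0.0, 0.0]
top view [[-0.1262, -0.992, -0.0027, -0.2762], [-0.9704, 0.124, -0.2071, 0.5557], [0.2057, -0.0235, -0.9783, 0.9624], [0.0, 0.0, 0.0, 1.0]]
wrist fovy 59.223
wrist cx 320.8607
wrist cy 199.9625
wrist dist_coeffs [-0.0635, 0.0, 0.0, 0.0, 0.0]
wrist T_tool_cam [[0.001, 0.9513, 0.3083, -0.0801], [-0.0011, -0.3083, 0.9513, -0.1441], [1.0, -0.0013, 0.0007, -0.0002], [0.0, 0.0, 0.0, 1.0]]
```

View pics/scene0.png

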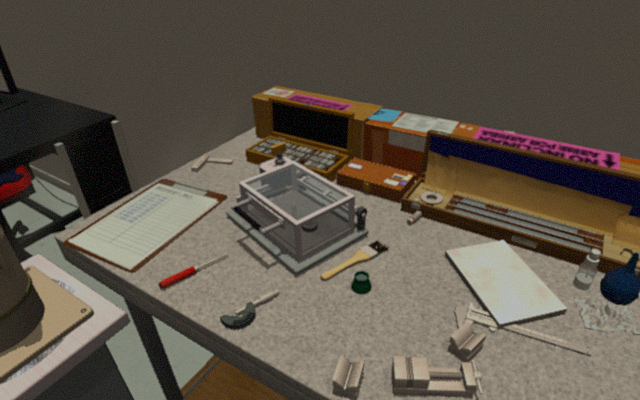

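View pics/top0.png

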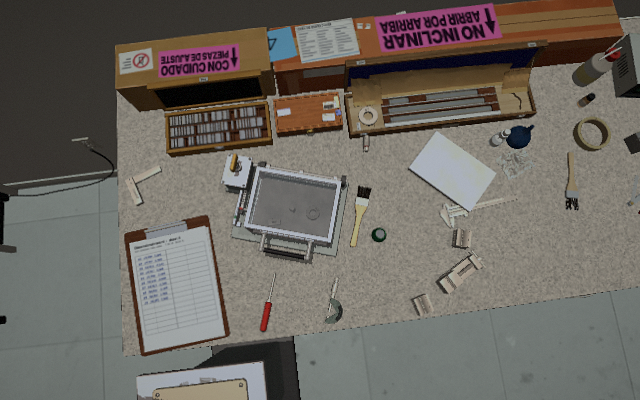

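View pics/wrist0.png

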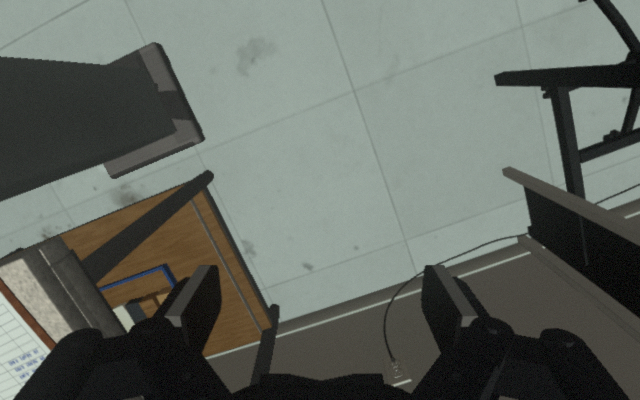

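```bash
python3 - <<'E'
import cv2
a=cv2.imread("pics/top0.png")[140:280,210:400]; cv2.imwrite("pics/top0z.png",cv2.resize(a,None,fx=4,fy=4,interpolation=cv2.INTER_CUBIC))
a=cv2.imread("pics/scene0.png")[140:290,210:400]; cv2.imwrite("pics/scene0z.png",cv2.resize(a,None,fx=4,fy=4,interpolation=cv2.INTER_CUBIC))
E
```

```text
(no output)
```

View pics/top0z.png

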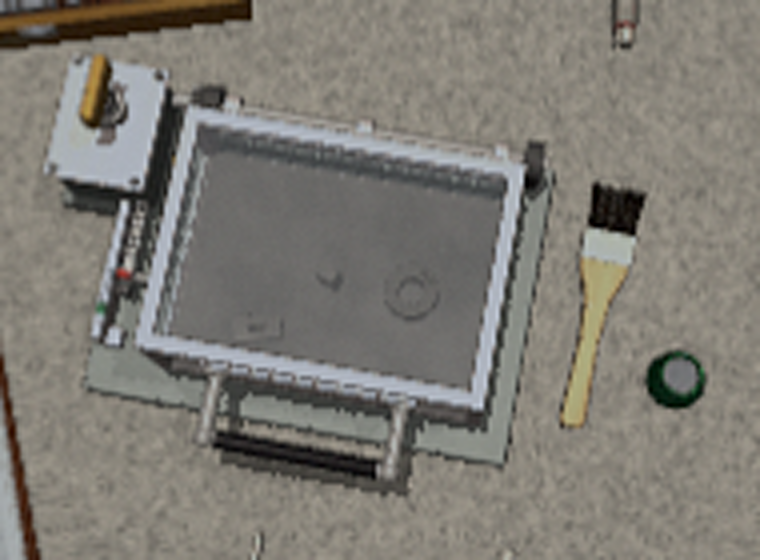

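View pics/scene0z.png

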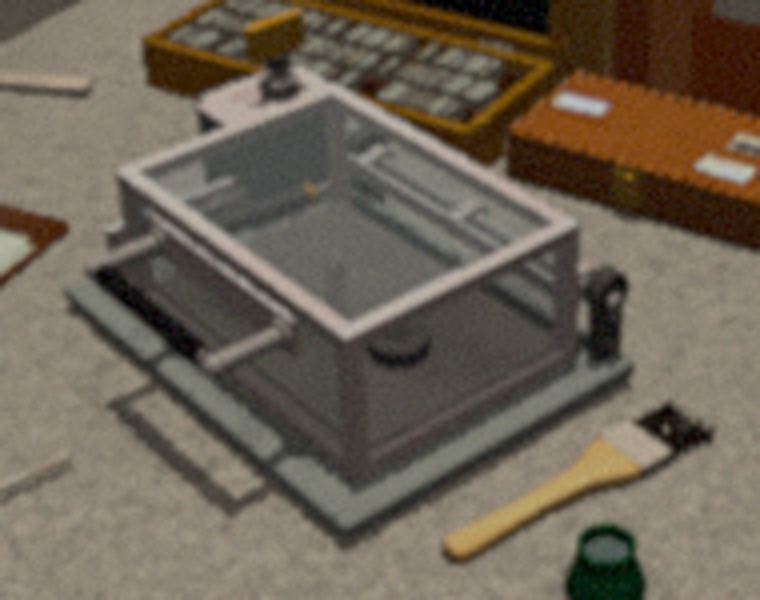

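```bash
cat > H.py <<'E'
import numpy as np,cv2
from scipy.optimize import least_squares
from scipy.spatial.transform import Rotation as R
def K(c):
    f=200/np.tan(np.radians(float(c["fovy"]))/2); return np.array([[f,0,float(c["cx"])],[0,f,float(c["cy"])],[0,0,1]])
def proj(c,P):
    V=c["view"]; return cv2.projectPoints(np.atleast_2d(P).astype(float),cv2.Rodrigues(V[:3,:3].copy())[0],V[:3,3].copy(),K(c),np.array(c["dist_coeffs"],float))[0][:,0]
def toW(s,P):
    P=np.atleast_2d(P)/1000.; c,n=np.cos(s[2]),np.sin(s[2])
    return P@np.array([[c,n,0],[-n,c,0],[0,0,1]])+[s[0],s[1],0]
E
python3 - <<'E'
from H import *
t=dict(np.load("top0.npz"));s=dict(np.load("scene0.npz"))
S=[[-78,105,107],[-78,-105,107],[74,-105,107],[74,105,107],[-121,0,85],[68,158,120]]
T=np.array([[138,345],[487,405],[523,163],[190,110],[297,455],[96,90],[124,273]])/4+[210,140]-.375
C=np.array([[120,175],[345,335],[578,225],[333,88],[150,310],[275,37]])/4+[210,140]-.375
St=S+[[-26,134,47]]
f=lambda p:np.r_[(proj(t,toW(p,St))-T).ravel(),(proj(s,toW(p,S))-C).ravel()]
r=least_squares(f,[.6,0,0],loss='soft_l1')
print(r.x,np.degrees(r.x[2]));print(np.round(f(r.x).reshape(-1,2),1).tolist())
for n,P in dict(key=[68,158,120],handle=[-121,0,85],hinge=[90,0,55]).items(): print(n,toW(r.x,P))
np.save("st.npy",r.x)
E
```

```text
[ 0.51397938 -0.28496346 -0.30623102] -17.545745260051884
[[-1.0, 0.7], [-0.7, 1.6], [1.1, 0.3], [-0.6, -1.2], [-0.0, 0.0], [0.2, 0.8], [0.1, 0.3], [-1.4, -1.9], [0.3, 0.3], [1.2, -1.6], [0.9, -2.1], [0.8, 0.8], [0.0, -0.6]]
key [[ 0.62644759 -0.15481393  0.12      ]]
handle [[ 0.39860871 -0.24848593  0.085     ]]
hinge [[ 0.59979227 -0.3120955   0.055     ]]
```

```bash
python3 - <<'E'
from H import *
t=dict(np.load("top0.npz"));V=t["view"]
v,u=np.mgrid[0:400,0:640]
un=cv2.undistortPoints(np.stack([u,v],-1).reshape(-1,1,2).astype(float),K(t),t["dist_coeffs"].astype(float)).reshape(400,640,2)
d=t["range_z"];P=np.dstack([un*d[...,None],d[...,None]])
W=(P-V[:3,3])@V[:3,:3]
np.save("topW.npy",W)
ok=(d>0)
for x in np.arange(.1,1.1,.05):
    row=[]
    for y in np.arange(.5,-.75,-.05):
        m=ok&(abs(W[...,0]-x)<.025)&(abs(W[...,1]-y)<.025)
        row.append("%4d"%(1000*W[m][:,2].max()) if m.any() else "   .")
    print("%.2f"%x,*row)
for uv in [(234,162),(284,253),(286,254),(241,208),(236,175),(244,228),(331,240)]: print(uv,W[uv[1],uv[0]])
from workcell import *
o=get_obs(); M=R.from_quat(o["ee_rot"]).as_matrix();print(M)
E
```

```text
0.10 -870 -866 -869 -866 -868 -870 -780    5   17   17   17   17   18    5 -776 -867 -869 -866 -869 -868 -866 -870 -868 -868 -867
0.15    .    .    .    .    .    .    .    6    4    5    4    5    5    6    .    .    .    .    .    .    .    .    .    .    .
0.20    .    .    .    .    .    .    2   10    9    9    8    7    5   16   11    5    5   16    4    5    5   38   38    7    6
0.25    .    .    .    .    .    .    5    9    9   11    9   12    8   20   20    5    6   20    7    6    6   38   41   44    6
0.30    .    .    .    .    .    .    4    8    9   10    9   10    6    5   18    6    5   17    6    5    6    6   42   46   39
0.35    .    .    .    .    .    .    4   10    9    9    9   10    6    6   13    5    6   14    6    6    6    6    8    6   39
0.40    .    .    .    .    .    .    3    8    9    9    9    9    6    4   94   95  111  111   19   13   35    6    7    6   39
0.45    .    .    .    .    .    .    3    9   10   10    9   10   17  109  110  111  112  112  110   15   33    6    7   11   19
0.50    .    .    .    .    .    .    6    8   16   16   16 
[... 1296 characters left out ...]
279  271  261  254  243  235  226  218  211  204  193  186  177  170  165
1.05    .    .    .    .    .    .    .    .    .    .    .    .    .    .    .    .    .    .    .    .    .    .    .    .    .
(234, 162) [ 0.62516899 -0.15729957  0.13034319]
(284, 253) [ 0.39897425 -0.24927839  0.09030025]
(286, 254) [ 0.39602024 -0.25373029  0.09040078]
(241, 208) [ 0.5304642  -0.14978473  0.04453593]
(236, 175) [ 0.60694523 -0.15121178  0.08338115]
(244, 228) [ 0.48297352 -0.14827264  0.01727062]
(331, 240) [ 0.42369214 -0.36714796  0.01842856]
[[ 9.32421154e-01 -3.66738636e-04  3.61373293e-01]
 [-3.61373478e-01 -9.99738276e-04  9.32420618e-01]
 [ 1.93240467e-05 -9.99999433e-01 -1.06470673e-03]]
```

```bash
cat >> H.py <<'E'
def delta(o,pos,yaw=None,Rt=None):
    """tool-frame shift and rotvec from present pose to pos, tool down with tool-x yaw"""
    M=R.from_quat(o["ee_rot"]).as_matrix()
    if Rt is None:
        c,s=np.cos(yaw),np.sin(yaw); Rt=np.array([[c,0,-s],[s,0,c],[0,-1,0]],float)
    return np.round(M.T@(np.array(pos)-o["position"]),4),np.round(R.from_matrix(M.T@Rt).as_rotvec(),4)
E
python3 - <<'E'
from H import *; from workcell import *
print(delta(get_obs(),[.5,.10,.29],-.306),delta(get_obs(),[.60,-.155,.29],-.306))
E
```

```text
(array([ 0.4301, -0.0589, -0.3508]), array([ 0.0011, -0.0637, -0.    ])) (array([ 0.6154, -0.0587, -0.5525]), array([ 0.0011, -0.0637, -0.    ]))
```

>>> {"name": "send_rows", "arguments": {"motion": [[60,0.03,-0.03,-0.02,0,-0.06,0],[60,0.06,-0.05,-0.05,0,-0.06,0],[60,0.09,-0.06,-0.08,0,-0.06,0],[60,0.12,-0.06,-0.11,0,-0.06,0],[60,0.15,-0.06,-0.135,0,-0.064,0],[60,0.18,-0.06,-0.16,0,-0.064,0],[60,0.21,-0.06,-0.185,0,-0.064,0],[60,0.24,-0.06,-0.21,0,-0.064,0],[60,0.27,-0.06,-0.235,0,-0.064,0],[60,0.3,-0.06,-0.26,0,-0.064,0]], "squeeze": 40}}

```text
clock: 0.98
position: [0.4122, 0.2296, 0.2914]
ee_rot: [-0.699, 0.108, -0.108, 0.699]
ft_force: [0.1, 0.8, -0.5]
grip_width: 0.597
```

```bash
python3 - <<'E'
from H import *; from workcell import *
o=get_obs();print(o["joint_pos"],o["position"]);print(delta(o,[.60,-.155,.29],-.306))
E
```

```text
[-0.82177303 -0.04573674  0.21049376  1.76224746  0.00939857  1.42379361
  0.65161133] [0.41224133 0.22958983 0.2913514 ]
(array([ 0.295 ,  0.0012, -0.3101]), array([-0.0004, -0.0003, -0.    ]))
```

>>> {"name": "send_rows", "arguments": {"motion": [[60,0.03,0,-0.03,0,0,0],[60,0.06,0,-0.06,0,0,0],[60,0.09,0,-0.09,0,0,0],[60,0.12,0,-0.12,0,0,0],[60,0.15,0,-0.15,0,0,0],[60,0.18,0,-0.18,0,0,0],[60,0.205,0,-0.21,0,0,0],[60,0.23,0,-0.24,0,0,0],[60,0.26,0,-0.275,0,0,0],[60,0.285,0,-0.3,0,0,0]]}}

```text
clock: 1.82
position: [0.5933, -0.1424, 0.2914]
ee_rot: [0.699, -0.108, 0.108, -0.699]
ft_force: [0.3, 0.6, 1.2]
grip_width: 0.598
```

>>> {"name": "send_rows", "arguments": {"motion": [[60,0.005,0,-0.005,0,0,0],[60,0.005,0,-0.005,0,0,0]]}}

```text
clock: 1.98
position: [0.5962, -0.1498, 0.2904]
ee_rot: [0.699, -0.11, 0.109, -0.698]
ft_force: [-0.6, 0.8, -1.0]
grip_width: 0.605
```

```bash
python3 - <<'E'
from H import *; from workcell import *
o=get_obs();print(o["joint_pos"],o["position"])
c=camera("wrist");cv2.imwrite("pics/w1.png",cv2.cvtColor(c["pixels"],cv2.COLOR_RGB2BGR))
np.savez("w1.npz",pos=o["position"],q=o["ee_rot"],**c)
E
```

```text
[-0.30931675  0.31673746  0.62200307  1.42532542 -0.18136003  1.45876536
  1.56939056] [ 0.59622905 -0.14975434  0.29040276]
```

View pics/w1.png

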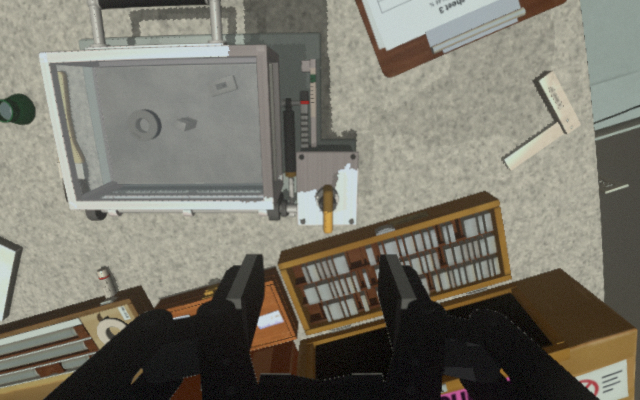

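```bash
python3 - <<'E'
import cv2
a=cv2.imread("pics/w1.png")[0:240,20:380]; cv2.imwrite("pics/w1z.png",cv2.resize(a,(800,533),interpolation=cv2.INTER_CUBIC))
a=cv2.imread("pics/w1.png")[130:240,270:380]; cv2.imwrite("pics/w1k.png",cv2.resize(a,None,fx=5,fy=5,interpolation=cv2.INTER_CUBIC))
E
```

```text
(no output)
```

View pics/w1z.png

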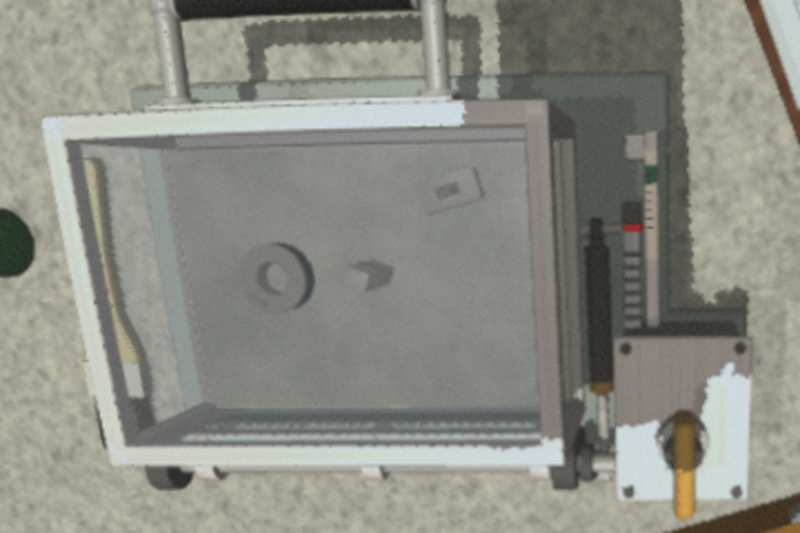

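View pics/w1k.png

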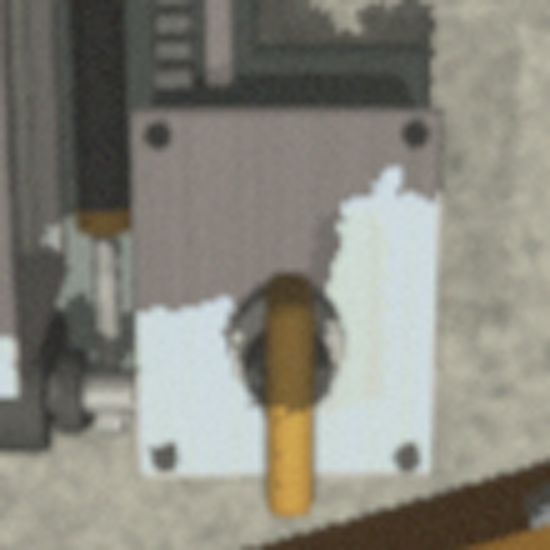

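```bash
cat >> H.py <<'E'
def wristview(pos,q,T):
    A=np.eye(4);A[:3,:3]=R.from_quat(q).as_matrix();A[:3,3]=pos
    return np.linalg.inv(A@T)
E
python3 - <<'E'
from H import *
w=dict(np.load("w1.npz"));w["view"]=wristview(w["pos"],w["q"],w["T_tool_cam"])
S=[[-78,-105,107],[-78,105,107],[74,105,107],[74,-105,107],[21,126,81],[21,190,81],[101,190,81],[101,126,81],[89,158,133]]
C=np.array([[39.4,54],[266.6,45],[272.9,208.4],[71.8,208.4],[296.4,151.6],[358,151.6],[355.6,224],[298,224.4],[328,232.7]])
s0=np.load("st.npy")
f=lambda p:(proj(w,toW(p,S))-C).ravel()
r=least_squares(f,s0,loss='soft_l1')
print(s0,r.x);print(np.round(f(r.x).reshape(-1,2),1).tolist())
print(toW(r.x,[[68,158,120],[-121,0,85],[90,0,55]]))
E
```

```text
[ 0.51397938 -0.28496346 -0.30623102] [ 0.51380376 -0.28283147 -0.30603263]
[[-1.2, -1.6], [-0.1, -1.1], [1.2, 1.0], [-1.1, 1.7], [-0.7, -0.2], [0.9, -0.6], [1.3, 0.6], [-0.3, 0.5], [0.2, 0.9]]
[[ 0.62624616 -0.15265963  0.12      ]
 [ 0.39842586 -0.24637684  0.085     ]
 [ 0.59962203 -0.30994649  0.055     ]]
```

```bash
echo "0.5139 -0.2837 -0.3061" > st.txt; python3 - <<'E'
from H import *; from workcell import *
o=get_obs()
print(delta(o,[.6263,-.1535,.16],-.306),delta(o,[.6263,-.1535,.102],-.306))
E
```

```text
(array([0.0307, 0.1305, 0.0033]), array([ 0.0009, -0.0021, -0.0011])) (array([0.0308, 0.1885, 0.0034]), array([ 0.0009, -0.0021, -0.0011]))
```

>>> {"name": "send_rows", "arguments": {"motion": [[60,0.02,0.01,0.003,0,0,0],[60,0.031,0.04,0.003,0,0,0],[60,0.031,0.07,0.003,0,0,0],[60,0.031,0.1,0.003,0,0,0],[60,0.031,0.12,0.003,0,0,0],[60,0.031,0.13,0.003,0,0,0],[60,0.031,0.13,0.003,0,0,0]]}}

```text
clock: 2.62
position: [0.6257, -0.1505, 0.1593]
ee_rot: [-0.699, 0.108, -0.106, 0.699]
ft_force: [0.1, -0.4, 0.6]
grip_width: 0.599
```

```bash
python3 - <<'E'
from H import *; from workcell import *
o=get_obs()
print(o["joint_pos"],o["position"],delta(o,[.6263,-.1535,.102],-.306))
c=camera("wrist");cv2.imwrite("pics/w2.png",cv2.cvtColor(c["pixels"],cv2.COLOR_RGB2BGR))
E
```

```text
[-0.26752063  0.46469512  0.58337521  1.52416769 -0.26496395  1.23613857
  1.62242822] [ 0.62572942 -0.15048338  0.15925338] (array([ 0.0017,  0.0572, -0.0027]), array([-0.0004,  0.0023, -0.0037]))
```

View pics/w2.png

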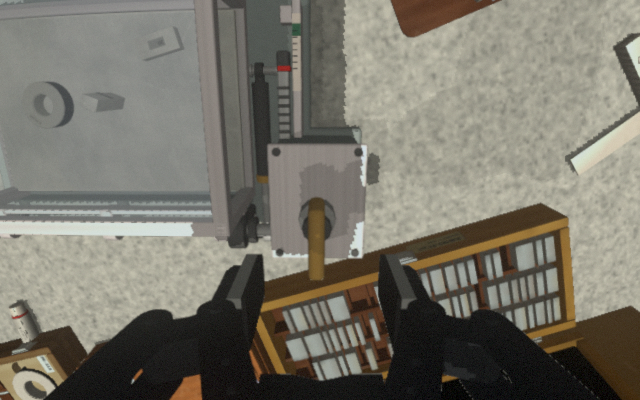

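>>> {"name": "send_rows", "arguments": {"motion": [[60,0.002,0.02,-0.0027,0,0.002,0],[60,0.002,0.04,-0.0027,0,0.002,0],[60,0.002,0.055,-0.0027,0,0.002,0],[60,0.002,0.057,-0.0027,0,0.002,0],[60,0.002,0.057,-0.0027,0,0.002,0]]}}

```text
clock: 3.08
position: [0.6284, -0.1554, 0.1054]
ee_rot: [-0.699, 0.108, -0.108, 0.699]
ft_force: [0.2, 0.5, 0.1]
grip_width: 0.598
```

```bash
python3 - <<'E'
from H import *; from workcell import *
o=get_obs()
print(o["joint_pos"],o["position"],delta(o,[.6263,-.1535,.102],-.306))
for n in["wrist","scene"]:
  c=camera(n);cv2.imwrite(f"pics/{n}3.png",cv2.cvtColor(c["pixels"],cv2.COLOR_RGB2BGR))
E
```

```text
[-0.24675708  0.51982049  0.56483495  1.57014519 -0.29773564  1.13782862
  1.64753327] [ 0.62835719 -0.15543961  0.10535576] (array([-0.0025,  0.0034,  0.0012]), array([-0.0005, -0.0012,  0.0007]))
```

View pics/wrist3.png

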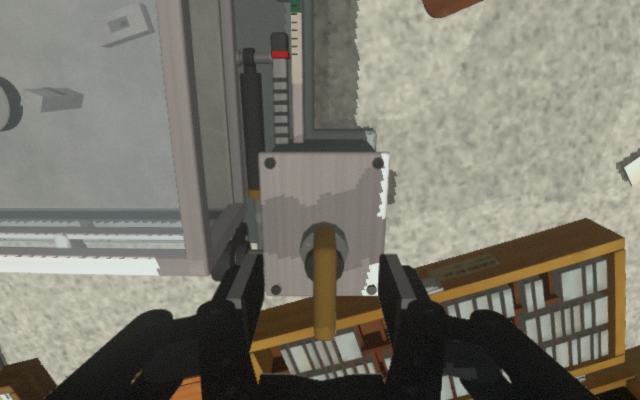

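View pics/scene3.png

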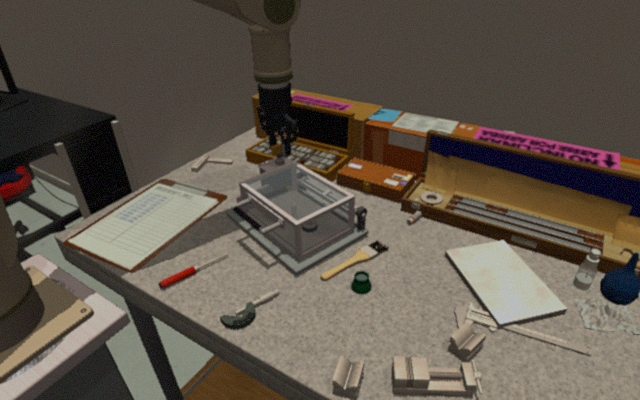

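>>> {"name": "send_rows", "arguments": {"motion": [[60,-0.002,0.002,0.001,0,0,0],[0,-0.002,0.002,0.001,0,0,0],[0,-0.002,0.002,0.001,0,0,0],[0,-0.002,0.002,0.001,0,0,0],[0,-0.002,0.002,0.001,0,0,0],[0,-0.002,0.002,0.001,0,0,0],[0,-0.002,0.002,0.001,0,0,0],[0,-0.002,0.002,0.001,0,0,0]], "squeeze": 60}}

```text
clock: 3.85
position: [0.6267, -0.1536, 0.1027]
ee_rot: [-0.698, 0.108, -0.108, 0.699]
ft_force: [-1.2, 3.8, 4.9]
grip_width: 0.095
```

```bash
python3 - <<'E'
from H import *; from workcell import *
o=get_obs()
print(o["joint_pos"],o["position"],o["ft_force"],o["torque"],o["grip_width"],delta(o,[.6263,-.1535,.102],-.306))
E
```

```text
[-0.24955249  0.51833257  0.56397459  1.57807157 -0.29812813  1.13151373
  1.64629104] [ 0.62673352 -0.15360662  0.10271683] [-1.23696037  3.77258349  4.91372631] [ 0.90251646  0.1912148  -0.03592242] 0.095358247641111 (array([-0.0004,  0.0007, -0.    ]), array([-0.0011, -0.0012,  0.0004]))
```

>>> {"name": "send_rows", "arguments": {"motion": [[0,0,0,0,0,0.06,0],[0,0,0,0,0,0.16,0],[0,0,0,0,0,0.26,0],[0,0,0,0,0,0.36,0],[0,0,0,0,0,0.46,0],[0,0,0,0,0,0.56,0],[0,0,0,0,0,0.66,0],[0,0,0,0,0,0.76,0],[0,0,0,0,0,0.84,0],[0,0,0,0,0,0.9,0]]}}

```text
clock: 4.68
position: [0.6269, -0.1534, 0.1027]
ee_rot: [-0.581, 0.402, -0.402, 0.582]
ft_force: [-0.1, 5.0, 5.8]
grip_width: 0.096
```

```bash
python3 - <<'E'
from H import *; from workcell import *
o=get_obs()
print(o["joint_pos"],o["position"],o["ft_force"],o["torque"],o["grip_width"],delta(o,[.6263,-.1535,.102],-.306))
c=camera("wrist");cv2.imwrite(f"pics/w4.png",cv2.cvtColor(c["pixels"],cv2.COLOR_RGB2BGR))
E
```

```text
[-0.37788187  0.56985568  0.752435    1.5847773  -0.41648551  1.15290333
  0.82696188] [ 0.62687512 -0.15337964  0.10271513] [-0.07016945  5.04414862  5.84575251] [0.95537465 0.0810176  0.20821953] 0.09587136821139305 (array([-0.0001,  0.0007, -0.0006]), array([-1.200e-03, -9.049e-01, -1.000e-04]))
```

View pics/w4.png

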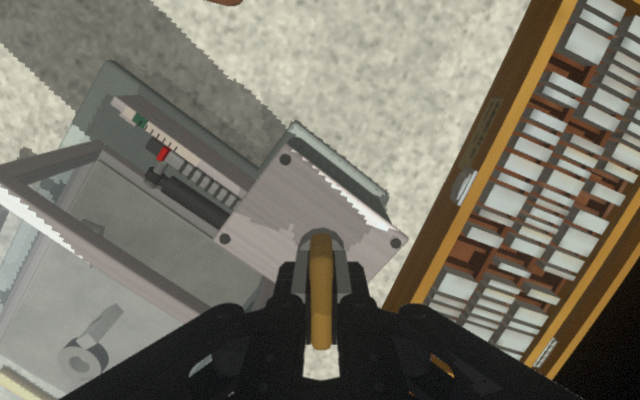

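>>> {"name": "send_rows", "arguments": {"motion": [[0,0,0,0,0,0.06,0],[0,0,0,0,0,0.16,0],[0,0,0,0,0,0.26,0],[0,0,0,0,0,0.36,0],[0,0,0,0,0,0.46,0],[0,0,0,0,0,0.56,0],[0,0,0,0,0,0.66,0],[0,0,0,0,0,0.76,0],[0,0,0,0,0,0.84,0],[0,0,0,0,0,0.9,0]]}}

```text
clock: 5.57
position: [0.6271, -0.1534, 0.1027]
ee_rot: [-0.348, 0.615, -0.615, 0.349]
ft_force: [1.7, 4.2, 4.4]
grip_width: 0.093
```

```bash
python3 - <<'E'
from H import *; from workcell import *
o=get_obs()
print(o["joint_pos"],o["position"],o["ft_force"],o["torque"],o["grip_width"],delta(o,[.6263,-.1535,.102],-.306))
E
```

```text
[-0.49478168  0.6494873   0.94501758  1.59020653 -0.55706934  1.19152733
  0.02529109] [ 0.62714701 -0.15341302  0.10274443] [1.68663011 4.19987341 4.39741796] [ 0.87819169 -0.16313769  0.17605634] 0.09279483850749705 (array([ 0.0005,  0.0007, -0.0007]), array([-1.6000e-03, -1.8047e+00, -3.0000e-04]))
```

>>> {"name": "send_rows", "arguments": {"motion": [[0,0,0,0,0,0.06,0],[0,0,0,0,0,0.16,0],[0,0,0,0,0,0.26,0],[0,0,0,0,0,0.36,0],[0,0,0,0,0,0.46,0],[0,0,0,0,0,0.56,0],[0,0,0,0,0,0.66,0],[0,0,0,0,0,0.74,0],[0,0,0,0,0,0.8,0],[0,0,0,0,0,0.8,0]]}}

```text
clock: 6.4
position: [0.6273, -0.1536, 0.1027]
ee_rot: [-0.081, 0.702, -0.702, 0.082]
ft_force: [1.9, 4.5, 5.7]
grip_width: 0.092
```

```bash
python3 - <<'E'
from H import *; from workcell import *
o=get_obs()
print(o["joint_pos"],o["position"],o["ft_force"],o["torque"],o["grip_width"],delta(o,[.6263,-.1535,.102],-.306))
c=camera("wrist");cv2.imwrite(f"pics/w5.png",cv2.cvtColor(c["pixels"],cv2.COLOR_RGB2BGR))
E
```

```text
[-0.5780067   0.74621246  1.11019922  1.59360685 -0.69747947  1.24576018
 -0.68039339] [ 0.62729571 -0.1536393   0.10274297] [1.8665492  4.51849412 5.68572876] [ 0.96055074 -0.39591966 -0.07482946] 0.09185517030041414 (array([ 0.0009,  0.0007, -0.0004]), array([-1.8000e-03, -2.6043e+00, -3.0000e-04]))
```

View pics/w5.png

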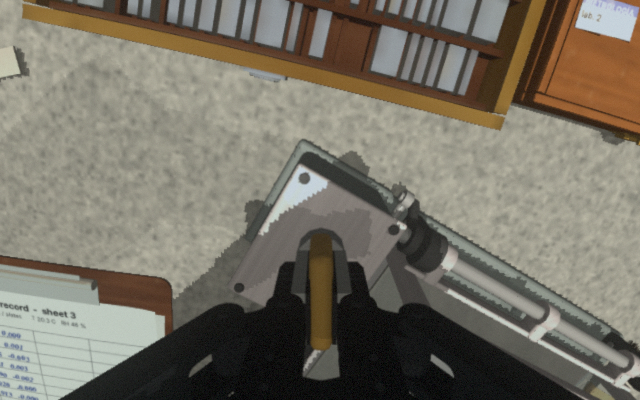

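>>> {"name": "send_rows", "arguments": {"motion": [[50,0,0,0,0,0,0],[50,0,0,0,0,0,0],[50,0,0,0,0,0,0],[50,0,0,0,0,0,0],[50,0,-0.02,0,0,0,0],[50,0,-0.04,0,0,0,0],[50,0,-0.05,0,0,-0.1,0],[50,0,-0.05,0,0,-0.2,0],[50,0,-0.05,0,0,-0.3,0],[50,0,-0.05,0,0,-0.4,0]]}}

```text
clock: 7.28
position: [0.6262, -0.1547, 0.1524]
ee_rot: [0.222, -0.671, 0.671, -0.222]
ft_force: [-0.1, -0.8, 0.2]
grip_width: 0.498
```

>>> {"name": "send_rows", "arguments": {"motion": [[50,0,0,0,0,-0.12,0],[50,0,0,0,0,-0.24,0],[50,0,0,0,0,-0.36,0],[50,0,0,0,0,-0.48,0],[50,0,0,0,0,-0.6,0],[50,0,0,0,0,-0.72,0],[50,0,0,0,0,-0.84,0],[50,0,0,0,0,-0.96,0],[50,0,0,0,0,-1.08,0],[50,0,0,0,0,-1.2,0]]}}

```text
clock: 8.12
position: [0.626, -0.1547, 0.1522]
ee_rot: [0.563, -0.429, 0.429, -0.562]
ft_force: [0.6, -0.1, -0.3]
grip_width: 0.497
```

>>> {"name": "send_rows", "arguments": {"motion": [[50,0,0,0,0,-0.12,0],[50,0,0,0,0,-0.24,0],[50,0,0,0,0,-0.36,0],[50,0,0,0,0,-0.48,0],[50,0,0,0,0,-0.6,0],[50,0,0,0,0,-0.72,0],[50,0,0,0,0,-0.84,0],[50,0,0,0,0,-0.96,0],[50,0,0,0,0,-1.08,0],[50,0,0,0,0,-1.2,0]]}}

```text
clock: 8.95
position: [0.626, -0.1548, 0.1521]
ee_rot: [0.706, -0.036, 0.036, -0.706]
ft_force: [-0.2, -0.5, 0.5]
grip_width: 0.499
```

```bash
python3 - <<'E'
from H import *; from workcell import *
o=get_obs()
print(o["joint_pos"],o["position"],o["ft_force"],o["torque"],o["grip_width"],delta(o,[.6265,-.1535,.102],-.306-2.604+np.pi))
c=camera("wrist");cv2.imwrite(f"pics/w6.png",cv2.cvtColor(c["pixels"],cv2.COLOR_RGB2BGR))
E
```

```text
[-0.25056403  0.46831363  0.56760837  1.53099098 -0.26112096  1.21901619
  1.82705235] [ 0.62600232 -0.15480454  0.15213357] [-0.15278229 -0.52898581  0.5113576 ] [0.01160382 0.04662804 0.00680787] 0.4993864056386718 (array([0.0004, 0.0501, 0.0014]), array([ 2.000e-04, -3.339e-01, -4.000e-04]))
```

View pics/w6.png

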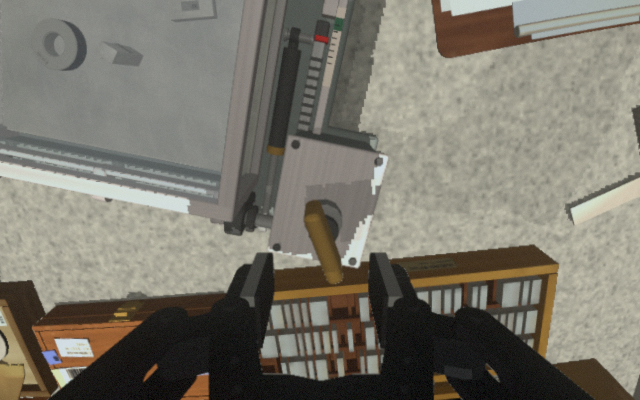

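>>> {"name": "send_rows", "arguments": {"motion": [[50,0,0,0.001,0,-0.11,0],[50,0,0,0.001,0,-0.22,0],[50,0,0,0.001,0,-0.334,0],[50,0,0.0,0.001,0,-0.334,0],[50,0,0.025,0.001,0,-0.334,0],[50,0,0.045,0.001,0,-0.334,0],[50,0,0.05,0.001,0,-0.334,0],[50,0,0.05,0.001,0,-0.334,0]]}}

```text
clock: 9.67
position: [0.6253, -0.1532, 0.1007]
ee_rot: [-0.703, -0.077, 0.08, 0.703]
ft_force: [0.0, -0.3, -0.3]
grip_width: 0.496
```

```bash
python3 - <<'E'
from H import *; from workcell import *
o=get_obs()
print(o["joint_pos"],o["position"],o["ft_force"],o["torque"],o["grip_width"],delta(o,[.6265,-.1535,.102],-.306-2.604+np.pi))
c=camera("wrist");cv2.imwrite(f"pics/w7.png",cv2.cvtColor(c["pixels"],cv2.COLOR_RGB2BGR))
E
```

```text
[-0.19696538  0.50528838  0.48872472  1.57748377 -0.2538657   1.1258628
  2.14345696] [ 0.62527493 -0.15322047  0.10067537] [ 0.00364875 -0.34637988 -0.29143481] [0.0028111  0.00613082 0.04399687] 0.4963776567147553 (array([ 0.0011, -0.0013, -0.0005]), array([-0.0009, -0.0094, -0.0031]))
```

View pics/w7.png

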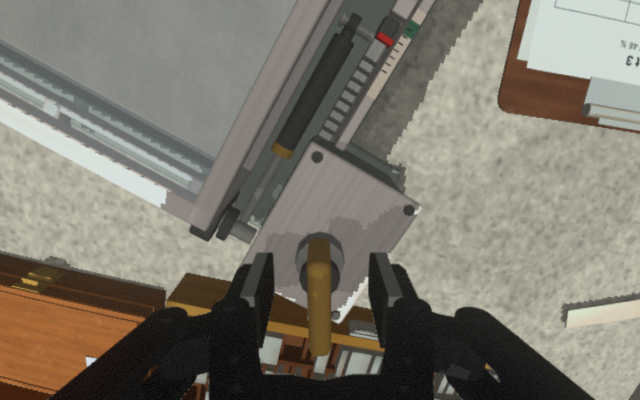

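Aligned: the wing is centred between the pads (col ~320). Grip and turn on.

>>> {"name": "send_rows", "arguments": {"motion": [[0,0,0,0,0,0,0],[0,0,0,0,0,0,0],[0,0,0,0,0,0,0],[0,0,0,0,0,0,0],[0,0,0,0,0,0,0],[0,0,0,0,0,0,0]], "squeeze": 60}}

```text
clock: 10.22
position: [0.6271, -0.1536, 0.1036]
ee_rot: [0.703, 0.08, -0.079, -0.702]
ft_force: [-0.5, -1.5, 6.6]
grip_width: 0.095
```

>>> {"name": "send_rows", "arguments": {"motion": [[0,0,0,0,0,0.06,0],[0,0,0,0,0,0.16,0],[0,0,0,0,0,0.26,0],[0,0,0,0,0,0.36,0],[0,0,0,0,0,0.46,0],[0,0,0,0,0,0.56,0],[0,0,0,0,0,0.66,0],[0,0,0,0,0,0.76,0],[0,0,0,0,0,0.86,0],[0,0,0,0,0,0.96,0]]}}

```text
clock: 11.05
position: [0.6271, -0.1536, 0.1036]
ee_rot: [-0.659, 0.255, -0.256, 0.66]
ft_force: [-0.7, 0.2, 5.8]
grip_width: 0.096
```

>>> {"name": "send_rows", "arguments": {"motion": [[0,0,0,0,0,0.1,0],[0,0,0,0,0,0.2,0],[0,0,0,0,0,0.3,0],[0,0,0,0,0,0.4,0],[0,0,0,0,0,0.5,0],[0,0,0,0,0,0.6,0],[0,0,0,0,0,0.66,0],[0,0,0,0,0,0.7,0],[0,0,0,0,0,0.7,0]]}}

```text
clock: 11.8
position: [0.6271, -0.1537, 0.1036]
ee_rot: [-0.532, 0.465, -0.466, 0.533]
ft_force: [-1.7, -1.4, 6.8]
grip_width: 0.096
```

```bash
python3 - <<'E'
from H import *; from workcell import *
o=get_obs()
print(o["joint_pos"],o["position"],o["ft_force"],o["torque"],o["grip_width"],delta(o,[.6265,-.1535,.102],-.306-2.604+np.pi))
c=camera("wrist");cv2.imwrite(f"pics/w8.png",cv2.cvtColor(c["pixels"],cv2.COLOR_RGB2BGR))
E
```

```text
[-0.43062271  0.5986598   0.83514678  1.58716469 -0.47175061  1.16669745
  0.64048274] [ 0.62705329 -0.15368921  0.1035776 ] [-1.688963   -1.36779934  6.79206312] [-0.08274439  0.39394827 -0.04328869] 0.09562742798781156 (array([-0.0003,  0.0016, -0.0005]), array([-6.0000e-04, -1.6682e+00,  1.8000e-03]))
```

View pics/w8.png

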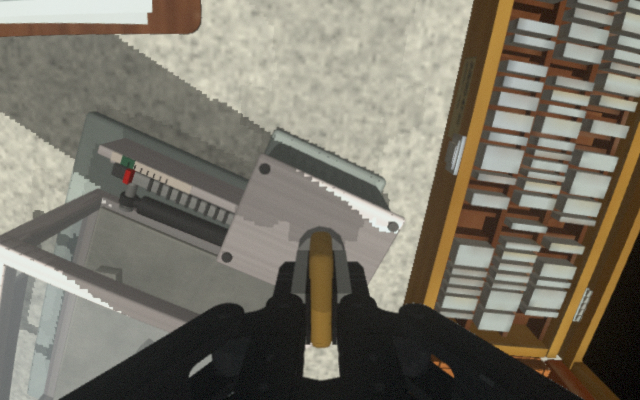

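>>> {"name": "send_rows", "arguments": {"motion": [[0,0,0,0,0,0.06,0],[0,0,0,0,0,0.12,0],[0,0,0,0,0,0.16,0],[0,0,0,0,0,0.19,0],[0,0,0,0,0,0.21,0],[0,0,0,0,0,0.21,0]]}}

```text
clock: 12.35
position: [0.627, -0.1537, 0.1036]
ee_rot: [0.481, -0.518, 0.519, -0.481]
ft_force: [-1.2, -0.0, 7.8]
grip_width: 0.094
```

```bash
python3 - <<'E'
from H import *; from workcell import *
o=get_obs()
print(o["joint_pos"],o["ft_force"],o["torque"],o["grip_width"],delta(o,[.6265,-.1535,.102],-.306-2.604+np.pi))
E
```

```text
[-0.45761333  0.61729178  0.87983529  1.58852035 -0.50458798  1.17584967
  0.45492649] [-1.17183152 -0.0170997   7.75213232] [-0.08363815  0.46280789  0.04257627] 0.09356848607385841 (array([-0.0001,  0.0016, -0.0005]), array([-9.0000e-04, -1.8768e+00,  1.7000e-03]))
```

>>> {"name": "send_rows", "arguments": {"motion": [[0,0,0,0,0,0.02,0],[0,0,0,0,0,0.04,0],[0,0,0,0,0,0.05,0],[0,0,0,0,0,0.05,0]]}}

```text
clock: 12.68
position: [0.6271, -0.1537, 0.1036]
ee_rot: [0.468, -0.529, 0.53, -0.469]
ft_force: [-1.9, -0.3, 8.1]
grip_width: 0.095
```

```bash
python3 - <<'E'
from H import *; from workcell import *
o=get_obs()
print(o["joint_pos"],o["ft_force"],o["torque"],o["grip_width"],delta(o,[.6265,-.1535,.102],-.306-2.604+np.pi))
c=camera("wrist");cv2.imwrite(f"pics/w9.png",cv2.resize(cv2.cvtColor(c["pixels"],cv2.COLOR_RGB2BGR)[100:250,60:260],None,fx=4,fy=4,interpolation=cv2.INTER_CUBIC))
E
```

```text
[-0.46381382  0.62187814  0.89025897  1.58869361 -0.5121918   1.17820576
  0.41173238] [-1.93511366 -0.27327336  8.10789162] [-0.16523235  0.45186679  0.72284103] 0.09494286188751218 (array([-0.0001,  0.0016, -0.0006]), array([-8.0000e-04, -1.9252e+00,  1.8000e-03]))
```

View pics/w9.png

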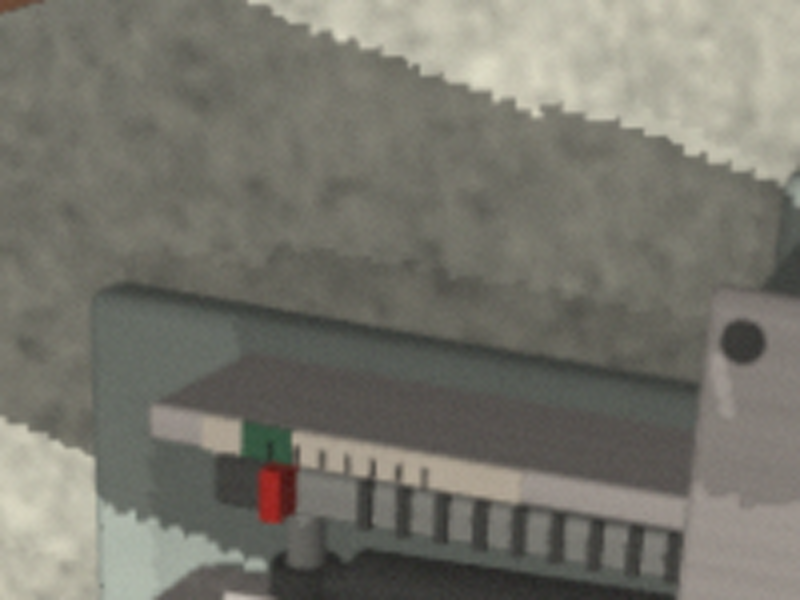

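>>> {"name": "send_rows", "arguments": {"motion": [[50,0,0,0,0,0,0],[50,0,0,0,0,0,0],[50,0,0,0,0,0,0],[50,0,0,0,0,0,0],[50,0,-0.02,0,0,0,0],[50,0,-0.05,0,0,0,0],[50,0,-0.08,0,0,0,0],[50,0,-0.1,0,0,0,0]]}}

```text
clock: 13.4
position: [0.6268, -0.1538, 0.205]
ee_rot: [0.468, -0.529, 0.53, -0.469]
ft_force: [1.3, 0.3, 0.3]
grip_width: 0.504
```

```bash
python3 - <<'E'
from H import *; from workcell import *
o=get_obs(); s=np.loadtxt("st.txt")
print(o["joint_pos"],o["position"],toW(s,[[-121,0,85]]))
h=toW(s,[-121,0,85])[0]
for z in (.2,.066): print(delta(o,[h[0],h[1],z],-.306-np.pi/2))
E
```

```text
[-0.49708767  0.53442713  0.9538653   1.4808443  -0.44007409  1.35104588
  0.36231246] [ 0.62679501 -0.1538045   0.20496408] [[ 0.39852456 -0.24723759  0.085     ]]
(array([ 0.1208,  0.0046, -0.215 ]), array([-0.0019,  0.1825, -0.    ]))
(array([ 0.1208,  0.1386, -0.2153]), array([-0.0019,  0.1825, -0.    ]))
```

>>> {"name": "send_rows", "arguments": {"motion": [[50,0.014,0,-0.025,0,0.02,0],[50,0.028,0,-0.05,0,0.06,0],[50,0.042,0,-0.075,0,0.1,0],[50,0.056,0,-0.1,0,0.14,0],[50,0.07,0,-0.125,0,0.18,0],[50,0.084,0,-0.15,0,0.1825,0],[50,0.098,0,-0.175,0,0.1825,0],[50,0.112,0,-0.2,0,0.1825,0],[50,0.121,0,-0.215,0,0.1825,0],[50,0.121,0,-0.215,0,0.1825,0]]}}

```text
clock: 14.23
position: [0.3952, -0.249, 0.2019]
ee_rot: [-0.415, 0.572, -0.57, 0.419]
ft_force: [-0.4, 0.1, 0.3]
grip_width: 0.498
```

>>> {"name": "send_rows", "arguments": {"motion": [[50,0,0,0,0,0,0],[50,0,0,0,0,0,0]]}}

```text
clock: 14.4
position: [0.3988, -0.2465, 0.2024]
ee_rot: [-0.418, 0.57, -0.57, 0.419]
ft_force: [1.4, 0.7, 0.1]
grip_width: 0.501
```

```bash
python3 - <<'E'
from H import *; from workcell import *
o=get_obs(); s=np.loadtxt("st.txt")
h=toW(s,[-121,0,85])[0]
print(o["joint_pos"],o["position"],delta(o,[h[0],h[1],.066],-.306-np.pi/2))
for n in["wrist","top"]:
  c=camera(n);cv2.imwrite(f"pics/{n}10.png",cv2.cvtColor(c["pixels"],cv2.COLOR_RGB2BGR))
  np.savez(f"{n}10.npz",pos=o["position"],q=o["ee_rot"],**c)
E
```

```text
[-0.78884084 -0.12969961  1.20303341  1.94114913  0.12624089  1.24914101
  0.06650755] [ 0.39884005 -0.24645974  0.20244827] (array([ 0.001 ,  0.1364, -0.0002]), array([-0.0007,  0.0012, -0.0012]))
```

View pics/wrist10.png

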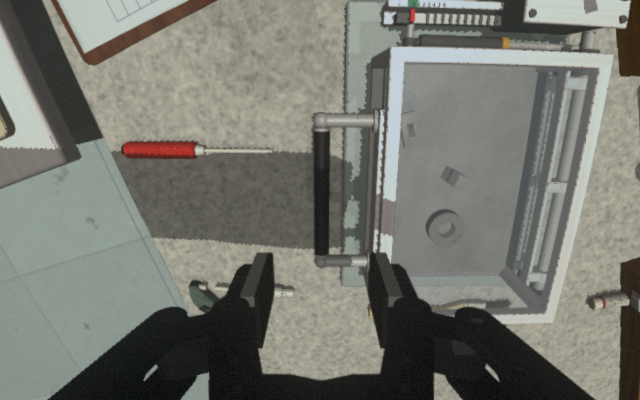

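```bash
python3 - <<'E'
from H import *
w=dict(np.load("wrist10.npz"));w["view"]=wristview(w["pos"],w["q"],w["T_tool_cam"])
s=np.loadtxt("st.txt")
print(proj(w,toW(s,[[-121,51,85],[-121,-51,85],[-78,105,107],[-78,-105,107],[74,105,107]])))
E
```

```text
[[322.14664159 127.97226265]
 [321.97404369 253.7235648 ]
 [390.0252894   46.52477841]
 [374.63733775 325.26924425]
 [613.87654646  54.03944762]]
```

>>> {"name": "send_rows", "arguments": {"motion": [[40,0,0.02,0,0,0,0],[40,0,0.04,0,0,0,0],[40,0,0.06,0,0,0,0],[40,0,0.075,0,0,0,0],[40,0,0.075,0,0,0,0]]}}

```text
clock: 14.92
position: [0.3969, -0.2466, 0.1246]
ee_rot: [-0.421, 0.571, -0.57, 0.416]
ft_force: [-0.6, -0.1, -0.3]
grip_width: 0.398
```

```bash
python3 - <<'E'
from H import *; from workcell import *
o=get_obs(); s=np.loadtxt("st.txt")
h=toW(s,[-121,0,85])[0]
print(o["joint_pos"],o["position"],delta(o,[h[0],h[1],.066],-.306-np.pi/2))
for n in["wrist"]:
  c=camera(n);cv2.imwrite(f"pics/{n}11.png",cv2.cvtColor(c["pixels"],cv2.COLOR_RGB2BGR))
E
```

```text
[-0.71272395  0.15238388  1.26768035  2.0363543  -0.15931351  1.06899363
  0.32434274] [ 0.3968638  -0.24656157  0.12462796] (array([-0.0001,  0.0586,  0.0021]), array([0.0054, 0.001 , 0.0047]))
```

View pics/wrist11.png

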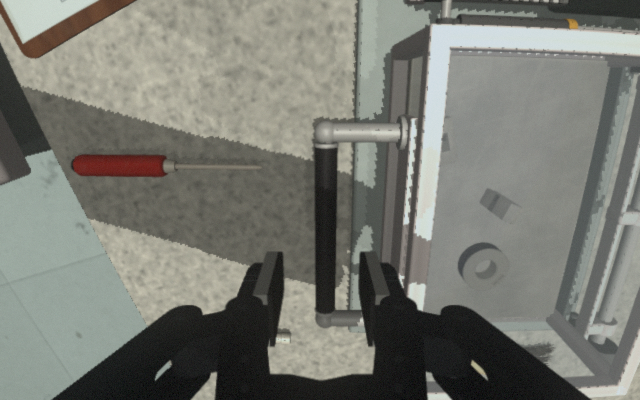

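>>> {"name": "send_rows", "arguments": {"motion": [[40,0,0.015,0.002,0,0,0],[40,0,0.03,0.002,0,0,0],[40,0,0.035,0.002,0,0,0],[40,0,0.035,0.002,0,0,0]]}}

```text
clock: 15.3
position: [0.3998, -0.2478, 0.0922]
ee_rot: [-0.419, 0.57, -0.57, 0.417]
ft_force: [-0.8, -0.3, -0.2]
grip_width: 0.403
```

```bash
python3 - <<'E'
from H import *; from workcell import *
o=get_obs(); s=np.loadtxt("st.txt")
h=toW(s,[-121,0,85])[0]
print(o["joint_pos"],o["position"],delta(o,[h[0],h[1],.066],-.306-np.pi/2))
E
```

```text
[-0.60930215  0.24766601  1.19216405  2.0616639  -0.27146844  1.0047955
  0.41481255] [ 0.3998346  -0.24775008  0.09224466] (array([-0.0001,  0.0262, -0.0014]), array([0.0014, 0.0003, 0.0012]))
```

>>> {"name": "send_rows", "arguments": {"motion": [[40,0,0.012,-0.001,0,0,0],[40,0,0.023,-0.001,0,0,0],[40,0,0.023,-0.001,0,0,0],[40,0,0.023,-0.001,0,0,0]]}}

```text
clock: 15.63
position: [0.3994, -0.2476, 0.0702]
ee_rot: [0.418, -0.57, 0.57, -0.418]
ft_force: [0.4, 0.0, -0.0]
grip_width: 0.402
```

>>> {"name": "send_rows", "arguments": {"motion": [[0,0,0,0,0,0,0],[0,0,0,0,0,0,0],[0,0,0,0,0,0,0],[0,0,0,0,0,0,0],[0,0,0,0,0,0,0],[0,0,0,0,0,0,0]], "squeeze": 40}}

```text
clock: 16.13
position: [0.3991, -0.2473, 0.0702]
ee_rot: [-0.418, 0.571, -0.57, 0.418]
ft_force: [-4.7, 1.4, 9.9]
grip_width: 0.124
```

```bash
python3 - <<'E'
from H import *; from workcell import *
o=get_obs(); s=np.loadtxt("st.txt")
h=toW(s,[-121,0,85])[0]
print(o["joint_pos"],o["position"],o["ft_force"],o["torque"],o["grip_width"],delta(o,[h[0],h[1],.066],-.306-np.pi/2))
for n in["wrist","scene"]:
  c=camera(n);cv2.imwrite(f"pics/{n}12.png",cv2.cvtColor(c["pixels"],cv2.COLOR_RGB2BGR))
E
```

```text
[-0.55629954  0.29442885  1.14649525  2.08188355 -0.32917747  0.96220276
  0.46087057] [ 0.39910845 -0.24732019  0.07016539] [-4.66465349  1.36768606  9.91961696] [ 0.55340228  0.97453201 -0.00699898] 0.12365952081677709 (array([ 0.0001,  0.0042, -0.0006]), array([ 0.0003,  0.0004, -0.0009]))
```

View pics/wrist12.png

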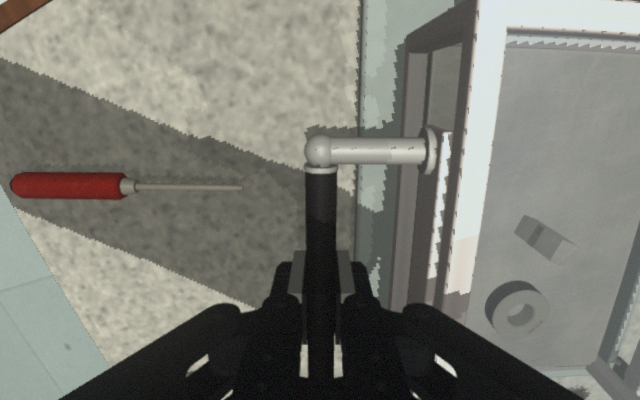

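View pics/scene12.png

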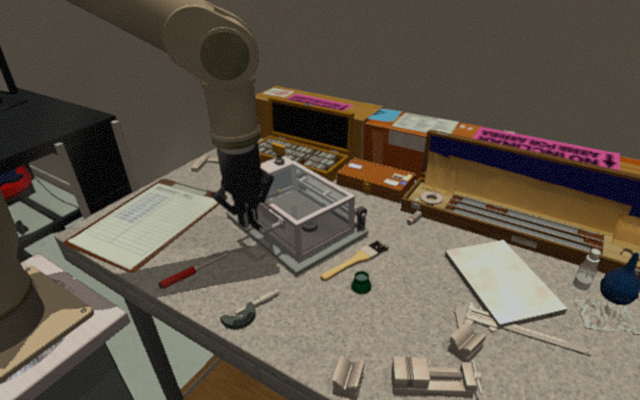

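```bash
python3 -c "
import numpy as np
p=np.arctan2(30,211);r=np.hypot(30,211)
for t in np.arange(0,1.06,.05): print('%.2f y %.4f z %.4f'%(t,-(r*np.sin(p+t)-30)/1e3,(211-r*np.cos(p+t))/1e3))"
```

```text
0.00 y -0.0000 z 0.0000
0.05 y -0.0105 z 0.0018
0.10 y -0.0209 z 0.0040
0.15 y -0.0312 z 0.0069
0.20 y -0.0413 z 0.0102
0.25 y -0.0513 z 0.0140
0.30 y -0.0610 z 0.0183
0.35 y -0.0705 z 0.0231
0.40 y -0.0798 z 0.0283
0.45 y -0.0888 z 0.0341
0.50 y -0.0975 z 0.0402
0.55 y -0.1059 z 0.0468
0.60 y -0.1139 z 0.0538
0.65 y -0.1216 z 0.0612
0.70 y -0.1289 z 0.0689
0.75 y -0.1358 z 0.0771
0.80 y -0.1423 z 0.0855
0.85 y -0.1483 z 0.0943
0.90 y -0.1539 z 0.1033
0.95 y -0.1591 z 0.1127
1.00 y -0.1638 z 0.1222
1.05 y -0.1680 z 0.1320
```

>>> {"name": "send_rows", "arguments": {"motion": [[0,0,-0.0105,0.0018,0,0,0],[0,0,-0.0209,0.004,0,0,0],[0,0,-0.0312,0.0069,0,0,0],[0,0,-0.0413,0.0102,0,0,0],[0,0,-0.0513,0.014,0,0,0],[0,0,-0.061,0.0183,0,0,0],[0,0,-0.061,0.0183,0,0,0],[0,0,-0.061,0.0183,0,0,0]]}}

```text
clock: 16.9
position: [0.4165, -0.2528, 0.1311]
ee_rot: [-0.418, 0.571, -0.57, 0.418]
ft_force: [-5.2, 1.6, 2.4]
grip_width: 0.122
```

```bash
python3 - <<'E'
from H import *; from workcell import *
o=get_obs()
print(o["joint_pos"],o["position"],o["ft_force"],o["torque"],o["grip_width"],delta(o,[.3991,-.2473,.0702],-.306-np.pi/2))
for n in["wrist","scene"]:
  c=camera(n);cv2.imwrite(f"pics/{n}13.png",cv2.cvtColor(c["pixels"],cv2.COLOR_RGB2BGR))
E
```

```text
[-0.63648509  0.22357692  1.21902488  1.9843112  -0.23705301  1.09196929
  0.37998933] [ 0.41645825 -0.252782    0.13112422] [-5.2137487   1.63462547  2.39347994] [ 0.43259313  1.23583994 -0.05887127] 0.12202087243326429 (array([ 0.    ,  0.0609, -0.0181]), array([ 0.001 ,  0.0006, -0.0006]))
```

View pics/wrist13.png

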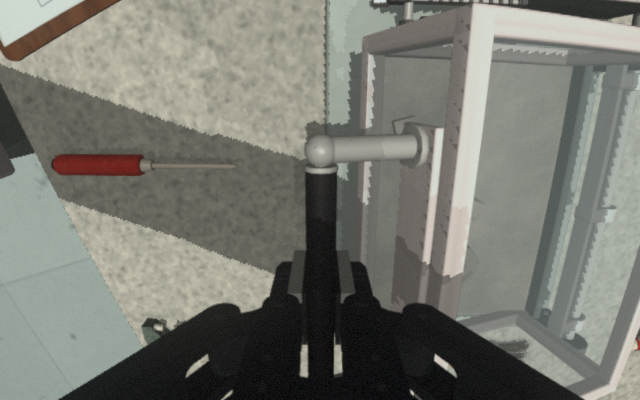

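View pics/scene13.png

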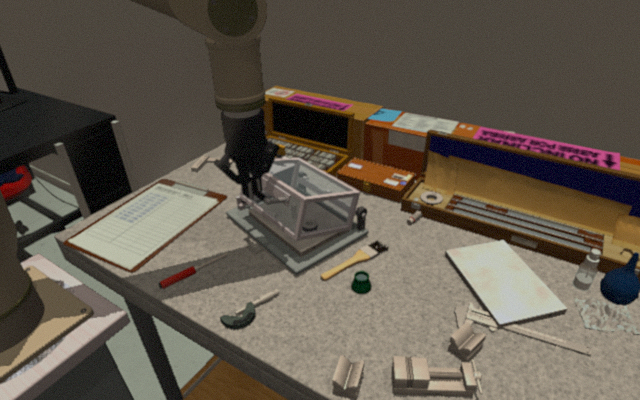

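>>> {"name": "send_rows", "arguments": {"motion": [[0,0,-0.0095,0.0048,0,0,0],[0,0,-0.0188,0.01,0,0,0],[0,0,-0.0278,0.0158,0,0,0],[0,0,-0.0365,0.0219,0,0,0],[0,0,-0.0449,0.0285,0,0,0],[0,0,-0.0529,0.0355,0,0,0],[0,0,-0.0606,0.0429,0,0,0],[0,0,-0.0679,0.0506,0,0,0],[0,0,-0.0748,0.0588,0,0,0],[0,0,-0.0748,0.0588,0,0,0]]}}

```text
clock: 17.83
position: [0.4751, -0.2714, 0.2082]
ee_rot: [0.418, -0.569, 0.571, -0.419]
ft_force: [-5.6, 4.4, 7.7]
grip_width: 0.121
```

```bash
python3 - <<'E'
from H import *; from workcell import *
o=get_obs()
print(o["joint_pos"],o["position"],o["ft_force"],o["torque"],o["grip_width"],delta(o,[.3991,-.2473,.0702],-.306-np.pi/2))
E
```

```text
[-0.5393123   0.31396416  1.17427203  1.74931899 -0.30206428  1.27695913
  0.40114774] [ 0.4751333  -0.27144529  0.2081697 ] [-5.62642847  4.40055895  7.65206118] [0.73751647 1.15139717 0.0193698 ] 0.12054318914798315 (array([-0.0004,  0.1377, -0.0802]), array([-0.0033,  0.0014,  0.0012]))
```

>>> {"name": "send_rows", "arguments": {"motion": [[0,0,-0.0065,0.0084,0,0,0],[0,0,-0.0125,0.0172,0,0,0],[0,0,-0.0181,0.0262,0,0,0],[0,0,-0.0233,0.0356,0,0,0],[0,0,-0.028,0.0451,0,0,0],[0,0,-0.0298,0.049,0,0,0],[0,0,-0.0298,0.049,0,0,0],[0,0,-0.0298,0.049,0,0,0],[0,0,-0.0298,0.049,0,0,0],[0,0,-0.0298,0.049,0,0,0]]}}

```text
clock: 18.67
position: [0.5195, -0.2854, 0.2359]
ee_rot: [0.418, -0.57, 0.571, -0.418]
ft_force: [-2.1, -0.1, 6.0]
grip_width: 0.12
```

```bash
python3 - <<'E'
from H import *; from workcell import *
o=get_obs()
print(o["joint_pos"],o["position"],o["ft_force"],o["torque"],o["grip_width"],delta(o,[.3991,-.2473,.0702],-.306-np.pi/2))
for n in["wrist","scene"]:
  c=camera(n);cv2.imwrite(f"pics/{n}14.png",cv2.cvtColor(c["pixels"],cv2.COLOR_RGB2BGR))
E
```

```text
[-0.41919828  0.42284536  1.11355723  1.58910834 -0.38549935  1.37082078
  0.43144086] [ 0.51947557 -0.28539625  0.2358858 ] [-2.07961683 -0.117438    5.9978231 ] [0.01333216 0.4526183  0.02276677] 0.11956599300198914 (array([-1.000e-04,  1.656e-01, -1.264e-01]), array([-0.0009,  0.0005, -0.    ]))
```

View pics/wrist14.png

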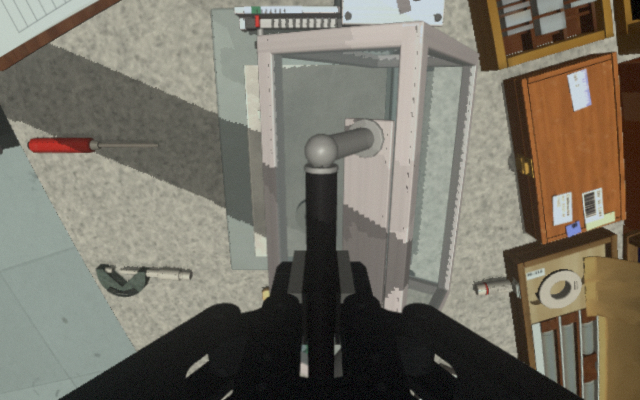

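View pics/scene14.png

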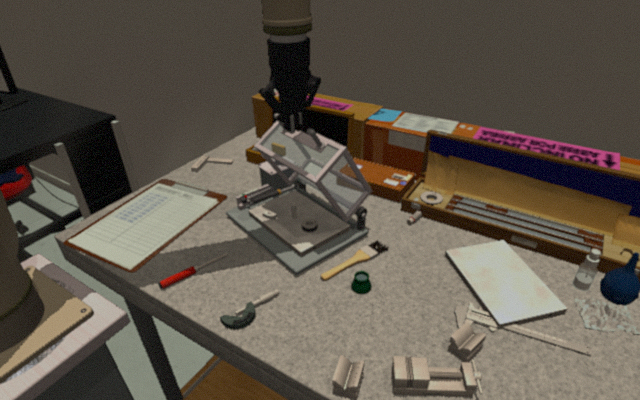

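```bash
cat >> H.py <<'E'
def hood(th,P):
    P=np.array(P,float); d=P-[90,0,55]; c,n=np.cos(th),np.sin(th)
    return np.c_[d[:,0]*c+d[:,2]*n,d[:,1],-d[:,0]*n+d[:,2]*c]+[90,0,55]
E
python3 - <<'E'
from H import *
s=np.loadtxt("st.txt");c=dict(np.load("scene0.npz"))
im=cv2.imread("pics/scene14.png")
for th,col in((.9,(0,0,255)),(1.02,(0,255,0)),(1.1,(255,0,0))):
    p=proj(c,toW(s,hood(th,[[-78,-105,107],[-78,105,107],[74,105,107],[74,-105,107]])))
    print(th,p.round(1).tolist())
z=cv2.resize(im[100:260,210:400],None,fx=4,fy=4,interpolation=cv2.INTER_CUBIC)
for th,col in((.9,(0,0,255)),(1.02,(0,255,0)),(1.1,(255,0,0))):
    p=proj(c,toW(s,hood(th,[[-78,-105,107],[-78,105,107],[74,105,107],[74,-105,107]])))
    cv2.polylines(z,[np.int32((p+.375-[210,100])*4)],True,col,1)
cv2.imwrite("pics/s14o.png",z)
E
```

```text
0.9 [[337.2, 152.0], [272.6, 120.5], [308.7, 156.1], [370.6, 189.1]]
1.02 [[345.3, 145.6], [280.0, 115.3], [310.4, 156.9], [372.2, 189.9]]
1.1 [[350.7, 142.0], [284.9, 112.5], [311.5, 157.6], [373.1, 190.5]]
```

View pics/s14o.png

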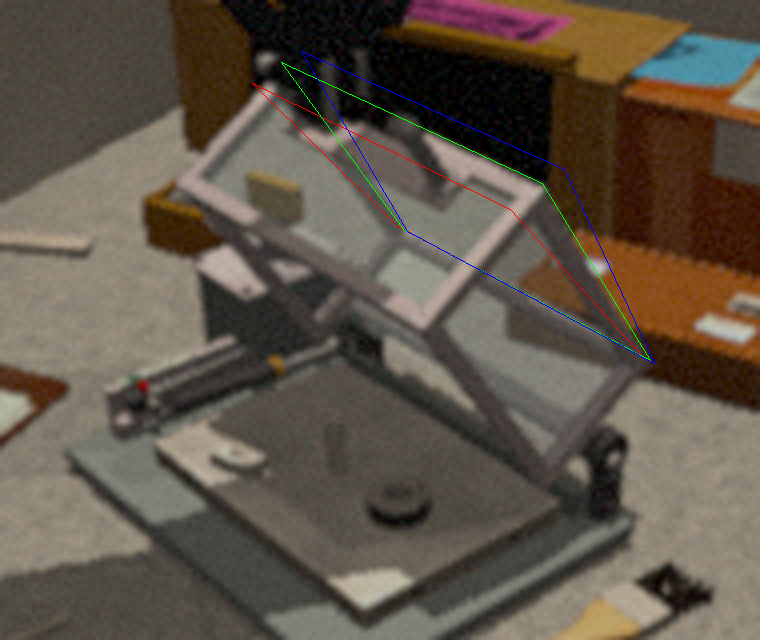

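>>> {"name": "send_rows", "arguments": {"motion": [[0,0,0.003,-0.0065,0,0,0],[0,0,0.0065,-0.0137,0,0,0],[0,0,0.009,-0.0184,0,0,0],[0,0,0.0117,-0.0231,0,0,0],[0,0,0.0145,-0.0276,0,0,0],[0,0,0.0173,-0.0321,0,0,0],[0,0,0.0203,-0.0365,0,0,0],[0,0,0.0233,-0.0409,0,0,0],[0,0,0.0265,-0.0452,0,0,0],[0,0,0.0291,-0.0485,0,0,0]]}}

```text
clock: 19.6
position: [0.4724, -0.2705, 0.206]
ee_rot: [-0.418, 0.571, -0.57, 0.418]
ft_force: [-4.2, 0.7, 6.1]
grip_width: 0.124
```

>>> {"name": "send_rows", "arguments": {"motion": [[0,0,0,0,0,0,0],[0,0,0,0,0,0,0],[0,0,0,0,0,0,0],[0,0,0,0,0,0,0],[0,0,0,0,0,0,0],[0,0,0,0,0,0,0]]}}

```text
clock: 20.1
position: [0.4727, -0.2706, 0.2062]
ee_rot: [-0.418, 0.571, -0.57, 0.418]
ft_force: [-6.5, 1.3, 7.7]
grip_width: 0.121
```

```bash
python3 - <<'E'
from H import *; from workcell import *
o=get_obs()
d=delta(o,[.3991,-.2473,.0702],-.306-np.pi/2)
print(o["joint_velocities"].round(4) if hasattr(o["joint_velocities"],"round") else o["joint_velocities"],o["ft_force"],o["torque"],o["grip_width"],d, np.arctan2(d[0][1]+.03,.211+d[0][2])-.1412)
for n in["wrist","scene"]:
  c=camera(n);cv2.imwrite(f"pics/{n}15.png",cv2.cvtColor(c["pixels"],cv2.COLOR_RGB2BGR))
s=np.loadtxt("st.txt");c=dict(np.load("scene0.npz"))
z=cv2.resize(cv2.imread("pics/scene15.png")[100:260,210:400],None,fx=4,fy=4,interpolation=cv2.INTER_CUBIC)
for th,col in((.66,(0,0,255)),(.755,(0,255,0)),(.845,(255,0,0))):
    p=proj(c,toW(s,hood(th,[[-78,-105,107],[-78,105,107],[74,105,107],[74,-105,107]])))
    cv2.polylines(z,[np.int32((p+.375-[210,100])*4)],True,col,1)
cv2.imwrite("pics/s15o.png",z)
E
```

```text
[-0.0003  0.0003  0.0004 -0.0003  0.0005 -0.0004 -0.0017] [-6.47265123  1.34548223  7.67099768] [ 0.34434776  1.26121048 -0.01657195] 0.12149956936015732 (array([ 0.    ,  0.136 , -0.0771]), array([ 0.0008,  0.0004, -0.0005])) 0.7508278726632166
```

View pics/s15o.png

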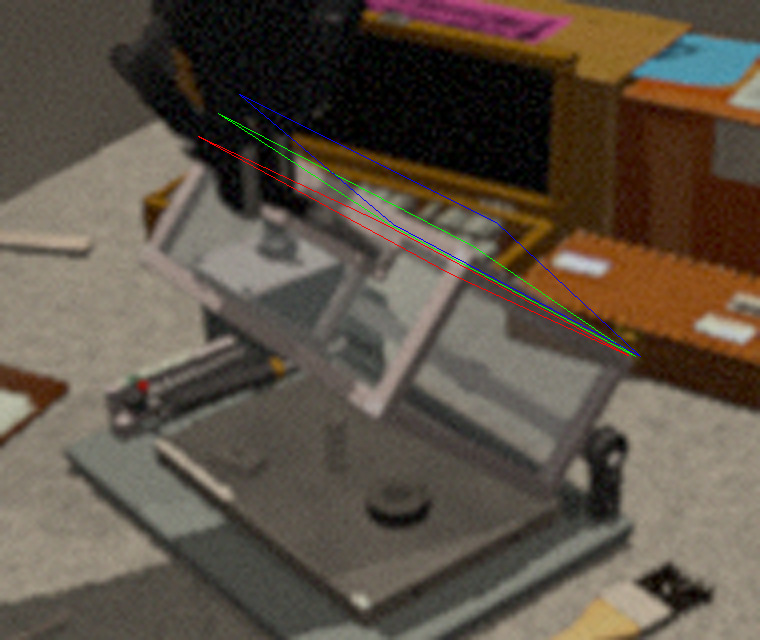

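View pics/wrist15.png

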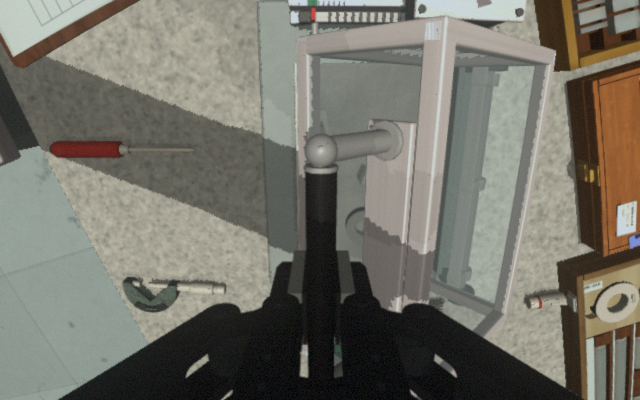

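```bash
python3 -c "
from workcell import *
print(hand_in()); print(get_obs()['clock'])"
```

```text
the job is handed in; nothing more can be done
None
the job is handed in; nothing more can be done
```

The key is wound to its stop, and the gripper is holding the hood still at about 0.75 rad (43°), roughly 8° below its balance point. The job was handed in just after 20 s; no verdict is given.

- **Winding:** I wound the key clockwise in two grips, about 2.6 rad and then 1.9 rad. At the end the wrist torque rose from 0.04 to 0.72 N m at a key angle of about 4.5 rad, and the red mark stood in the green field.
- **Raising and easing back:** I gripped the handle, raised the hood to about 1.02 rad, held it there about 0.4 s, then eased it back to about 0.75 rad.
- **Last checks:**
  - The hood angle worked out from the arm pose (0.751 rad) agreed with the hood's outline in the scene camera.
  - The arm was at rest, with the fingers closed on the bar at about 10 mm opening and less than 11 N on the wrist.
  - The red mark was still at the green field, and the blocks and ring looked unmoved. The loupe and brush I judged only by eye in the earlier raised-hood picture, not measured.
  - No check failed or disagreed.

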